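# Mark the third place of the spice rack and push the tin home in it

### The job

Run a fingertip along the spice rack's rail from the left, sliding the label clip with it and counting the gaps below, until the clip stands over the middle of the third gap from the left. Then push the loose spice tin standing in front of the rack along the worktop into that third gap, fully home against the back board. Only push: pick nothing up, keep the tin upright, and leave the tins already in the rack and everything beside it where they are.

Things in the scene. Friction and masses are not known exactly. Their poses are not given: they have to be found in the camera images.
- rack: Low wooden comb rack, fixed, 404 mm wide (y), 56 deep (x). Origin on the worktop, mid-width; x to its back (away from the robot), y to its left as the robot sees it. Seven dividers 8 mm thick, 30 high, at y = 198, 132, 66, 0, -66, -132, -198 mm; noses at x = -24 mm, front face of the back board (38 high) at x = 22 mm. End brackets at y = +-198 mm, x = 10 to 36 mm, reach 65 mm high.
- gap_first (a point): Middle of the mouth of the first gap from the left, on the worktop, on the line of the noses. Axes as the rack's. Six gaps in all, each 58 mm wide, 46 mm deep, open to front and top, the worktop as floor; their middles follow every 66 mm towards -y. In the rack's frame they lie, from the left, at y = 165, 99, 33, -33, -99, -165 mm.
- rail_mid (a point): Middle of the rail, on its axis: a straight round steel rod 8 mm thick along y of the rack, over the back board (x = 27 mm of the rack), axis 54 mm above the worktop, from bracket to bracket (y = -198 to 198 mm). Axes as the rack's. A wall shelf hangs farther back: front edge at world x = 0.58 m, underside 0.47 m above the worktop.
- label_clip (a joint): Place of the label clip along the rail, m: 0 with its middle over the middle of the first gap (y = 165 mm of the rack), growing as it slides right (towards -y of the rack) to 0.33 over the sixth; its y = 0.165 - joint. Starts near the first gap; about 1.2 N of friction; stays where it is left; cannot turn or come off.
- clip_center (a point): Middle of the label clip, on the rail's axis. A dark block 16 x 26 x 16 mm (x, y, z of the rack) round the rail, on it an upright blank label plate 4 mm thick in x, 30 mm wide in y, from 6 to 32 mm above this point (top 86 mm above the worktop). Pushed on its left edge it slides right.
- tin_center (a point): Centre (half-way up) of the loose spice tin: upright, closed, straight-sided, steel, 52 mm across, 40 mm high, about 0.13 kg. It stands on the worktop in front of the rack, left or right of the third gap or before it. Fully home its centre is at x = -4 mm of the rack and its front 6 mm proud of the noses; it has 3 mm of play each side in a gap.
- tin: The same loose tin; origin at the centre of its underside, z up.
- tin_first: An identical tin that already stands home in the first gap from the left (origin at the centre of its underside). To be left alone.
- tin_fifth: An identical tin that already stands home in the fifth gap from the left (origin at the centre of its underside). To be left alone.
- spice_jar: Glass spice jar with a red cap, 45 mm across, 106 mm high, standing to the right of the work; origin under its centre. To be left alone.
- pepper: Wooden pepper mill, 58 mm across, 170 mm high, standing to the right of the work; origin under its centre. To be left alone.
- salt: Glass salt shaker, 44 mm across, 90 mm high, standing to the right of the work; origin under its centre. To be left alone.
There are look-alikes about, which are no part of the job. Leave any pink look-alike of the tin alone.

How it is judged:
By the outcome, as a careful person would: the job done as asked, in the order asked, and still so for the second after the job is handed in, with the robot touching nothing.
It also fails if it takes over 70 s, if anything falls off the work surface, if the arm or the gripper's body presses on something with over 40 N, if the wrist force passes 120 N, or if a joint passes its speed limit or range.

### The arm

A 6-joint arm with a two-finger parallel gripper is mounted at the origin on a cart in front of the work surface, level with it; the furniture and walls round the work are solid. World frame = base frame: x ahead of the robot, y to its left, z up, the work surface at z = 0. Lengths are in m, angles in rad, forces in N, time in s.
With the tool pointing down it reaches from about 0.35 to 0.775 m from the base axis. Payload 5.5 kg.
Tool frame: the origin (TCP) lies at the very end of the fingers, on their centre line; the grasp point (between the pads) lies 19 mm behind it (grip_point_offset is the distance from the TCP to the grasp point, in m); z points along the fingers, y is the direction in which the jaws open and shut (so a half turn about z gives the same grasp; the last joint's range is limited). The gripper opens to 85 mm and grips with 20 to 120 N. Pads are 22 mm wide; open, the fingers measure 114 mm over their backs; the gripper's body (76 mm by 85 mm) begins 54 mm behind the grasp point. The pads swing forward as they close: fully open they stand 13 mm farther back than shut.
Start: joints at [0.973, 0.313, 0.046, 1.304, 0, 1.431], TCP at [0.254, 0.516, 0.231] pointing down, gripper open.
Joint ranges: [-2.76, 2.76], [-0.86, 1.69], [-1.03, 1.26], [-2.2, 2.34], [-1.47, 1.5], [-3.14, 3.14]. Speed limits (rad/s): [2.57, 2.57, 3.14, 3.14, 3.14, 3.14].

### API

Orientations are given as a unit quaternion [w, x, y, z].
In Python, from workcell import * gives the robot as it stands.
- The arm moves only by the shell command python3 -m crank 'ROWS' [OPENING] [FORCE]. ROWS is a JSON object of lists of equal length, an entry for each row: "travel": the shift along the tool's x, y, z in units of 40 mm (1.0 is 40 mm), a list of three; "turn": the turn about the tool's z in rad. In form: {"travel": [[x, y, z], ...], "turn": [turn, ...]}. A call has 1 to 5 rows; each row is the pose to reach, as a shift and turn from the pose commanded when the call began, along the tool's axes at that moment; what a row does not reach only later rows make up. A row lasts 1/12 s, in which the tool goes at most 41.7 mm and 7.16 degrees, less where a joint would pass 70% of its speed; a pose out of reach is approached as far as the arm can. A call with a gripper value outside its range is refused whole. OPENING is the finger opening in mm, from 0 to 85.4, set as the call begins (- or left out, the last holds). The fingers move at their own pace and stop on an object; FORCE is the grip in N (left out, the last holds). Time passes only in rows, so rows that repeat a pose let the fingers close. It gives the time, the measured TCP pose, the force and the opening at its end, in the units of the state.
- get_state(): the state, without advancing time (a new reading comes with each control period).
- read_camera(name): name is "scene" or "top" or "wrist"; returns a dict with "image" (400x640x3 uint8, red, green, blue), "K" (3x3 intrinsics, pixels), "R" (3x3) and "t" (3): a world point X has camera coordinates R X + t. Camera axes: x right, y down, z forward; pixel columns grow to the right and rows downward; lengths in m; the calibration is good to about 2 mm. The wrist camera is an equidistant fisheye: a pixel r from the principal point sees the ray r / f radians off the axis. A picture is of the moment at which its call begins. There is no depth.
- hand_in(): hands the job in, once; it reports no verdict.
The state is a dict: "clock": time; "joint_pos": joint angles; "qvel": joint speeds; "tau": joint torques, N m; "tcp_pos": TCP position; "orientation": TCP orientation; "wrist_force": force on the tool from outside, world axes, zero at the start; "ft_torque": the same for the moment, N m; "finger_gap": finger opening in m.
Only numpy, scipy, OpenCV 4.12 (cv2) and the standard library are available. Lean on these libraries where they do the work, as an engineer would, in place of code of your own. Each camera call takes 0.05 s, during which the arm holds its last target. There are 200 camera calls.

## Working session

There is one attempt and no reset: what is moved stays moved. The work goes in short steps, Python scripts to look and compute and a shell command to move; the robot and the scene stay as the last step left them, time stands still between calls to the robot, and variables do not carry over. Pictures are saved under pics/ and viewed, about 8 in all and at most 12, crops included, and the job is handed in when it is done.

```bash
mkdir -p pics; cat > h.py <<'E'
from workcell import *
import numpy as np, cv2
def snap(n,f):
    c=read_camera(n); cv2.imwrite('pics/'+f+'.png',c['image'][:,:,::-1]); np.savez('pics/'+f+'.npz',K=c['K'],R=c['R'],t=c['t']); return c
def ray(f,u,v,z):
    c=np.load('pics/'+f+'.npz'); d=c['R'].T@np.linalg.inv(c['K'])@[u,v,1]; o=-c['R'].T@c['t']; return o+d*(z-o[2])/d[2]
def proj(f,X):
    c=np.load('pics/'+f+'.npz'); p=c['K']@(c['R']@np.array(X)+c['t']); return p[:2]/p[2]
E
python3 - <<'E'
from h import *
a=snap('top','top0');b=snap('scene','sc0')
for f in('top0','sc0'):
    c=np.load('pics/'+f+'.npz');print(c['K'][0,0],-c['R'].T@c['t'],c['R'].round(2).tolist())
print(get_state())
E
```

```text
386.47833756195763 [0.28018959 0.07865669 1.23328829] [[-0.02, -1.0, 0.0], [-0.99, 0.02, -0.15], [0.15, -0.01, -0.99]]
397.41469407811627 [ 0.1289108  -0.67495791  1.05334071] [[0.9, -0.44, -0.02], [-0.34, -0.68, -0.65], [0.27, 0.59, -0.76]]
{'clock': 0.1, 'joint_pos': array([ 9.73405436e-01,  3.13932927e-01,  4.51284999e-02,  1.30361599e+00,
       -1.84064100e-05,  1.43118486e+00]), 'qvel': array([-0.00233826, -0.0025039 ,  0.00281031, -0.00152508, -0.00029305,
       -0.00213949]), 'tau': array([ 2.80256485e-03, -4.81725240e+01,  2.99243903e+01,  1.27350874e-02,
       -1.36248955e-04,  8.93306549e-06]), 'tcp_pos': array([0.25389211, 0.51541443, 0.2305084 ]), 'orientation': array([-2.83926623e-04,  2.26896251e-01,  9.73918596e-01, -7.60843781e-04]), 'wrist_force': array([-0.89881273,  0.11051998,  0.05669632]), 'ft_torque': array([-0.05021942,  0.00424399, -0.03729473]), 'finger_gap': 0.08535889526233141}
```

View pics/top0.png

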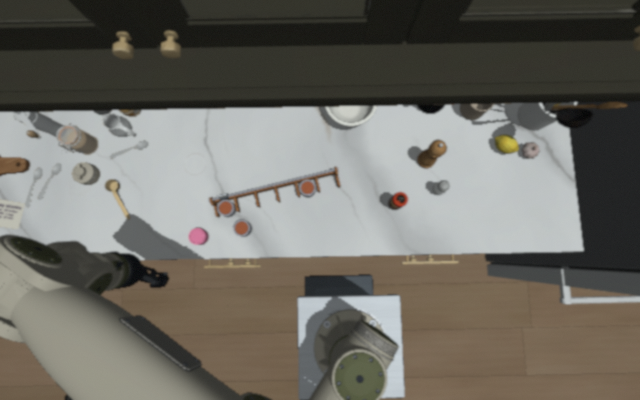

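View pics/sc0.png

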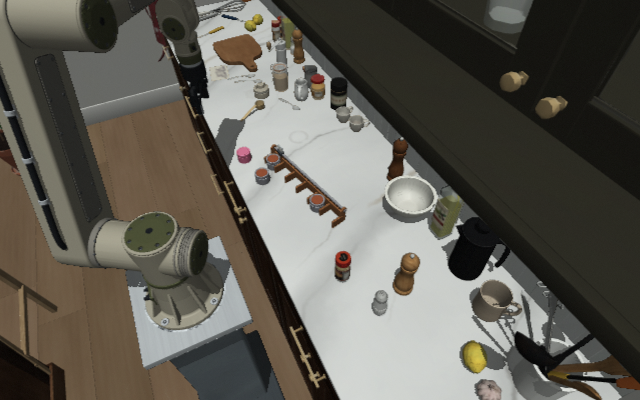

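The top view shows the rack from about (212,205) to (338,175), with home tins at (227,208) and (307,187). The loose tin is at (243,228) and the pink look-alike at (198,236). I'll enlarge to confirm.

```bash
python3 - <<'E'
from h import *
a=cv2.imread('pics/top0.png')[155:255,185:355]; b=cv2.imread('pics/sc0.png')[135:235,230:355]
cv2.imwrite('pics/c1.png',cv2.resize(a,(765,450),interpolation=cv2.INTER_CUBIC))
cv2.imwrite('pics/c2.png',cv2.resize(b,(750,600),interpolation=cv2.INTER_CUBIC))
E
```

```text
(no output)
```

View pics/c1.png

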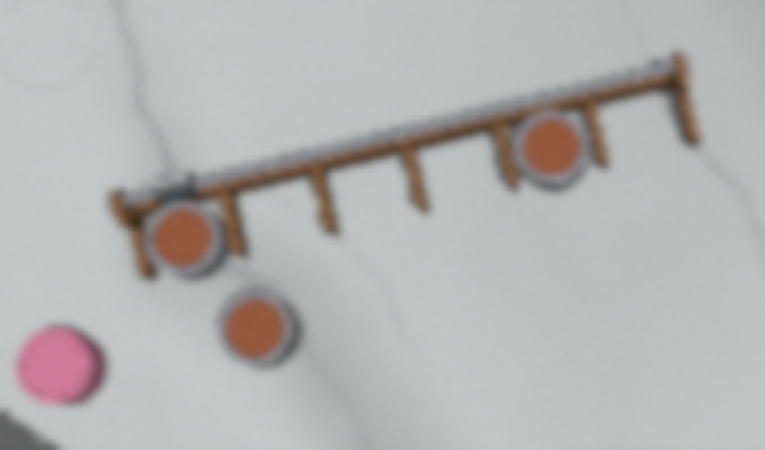

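View pics/c2.png

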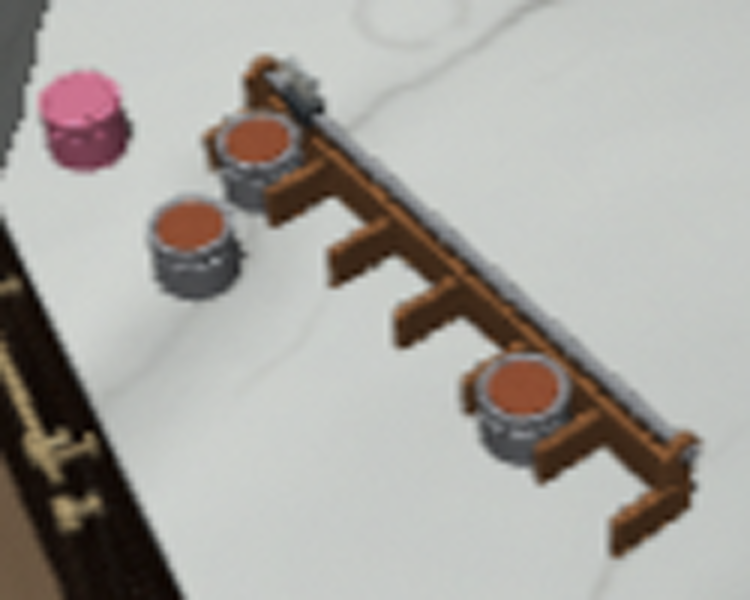

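```bash
cat > fit.py <<'E'
from h import *
from scipy.optimize import least_squares
T=lambda p:(185+(p[0]+.5)/4.5-.5,155+(p[1]+.5)/4.5-.5)
S=lambda p:(230+(p[0]+.5)/6-.5,135+(p[1]+.5)/6-.5)
D=[.198,.132,.066,0,-.066,-.132,-.198]
obs=[('top0',T(p),(-.024,D[i],.0)) for i,p in enumerate([(147,277),(239,255),(332,232),(424,210),(514,187),(604,165),(692,143)])]
for i,b,t in [(1,(270,222),(268,190)),(2,(332,285),(330,250)),(3,(398,347),(395,313)),(5,(540,480),(537,447)),(6,(614,556),(611,521))]:
    obs+=[('sc0',S(b),(-.024,D[i]+.004,0)),('sc0',S(t),(-.024,D[i]+.004,.03))]
obs+=[('top0',T((183,237)),(-.004,.165,.04)),('top0',T((552,146)),(-.004,-.099,.04)),('sc0',S((258,141)),(-.004,.165,.04)),('sc0',S((523,386)),(-.004,-.099,.04))]
def W(q,l):
    c,s=np.cos(q[2]),np.sin(q[2]);return np.array([q[0]+c*l[0]-s*l[1],q[1]+s*l[0]+c*l[1],l[2]])
f=lambda q:np.concatenate([proj(n,W(q,l))-p for n,p,l in obs])
if __name__=='__main__':
    r=least_squares(f,[.5,.3,.2],loss='soft_l1');q=r.x;print(q,np.degrees(q[2]));print(f(q).reshape(-1,2).round(1).tolist())
    for n,p in(('top0',T((256,327))),('sc0',S((191,225)))):
        X=ray(n,*p,.04);d=X[:2]-q[:2];c,s=np.cos(q[2]),np.sin(q[2]);print('tin',n,X,'rack',[c*d[0]+s*d[1],-s*d[0]+c*d[1]])
    X=ray('top0',*T((62,365)),.04);print('pink',X)
    for n,p in(('top0',T((177,186))),('sc0',S((298,85)))):
        X=ray(n,*p,.07);d=X[:2]-q[:2];c,s=np.cos(q[2]),np.sin(q[2]);print('clip',n,X,'rack',[c*d[0]+s*d[1],-s*d[0]+c*d[1]])
    for n,y in(('brL',.198),('brR',-.198),('g3',.033)):print(n,W(q,(.022,y,0)))
E
python3 fit.py
```

```text
[0.47365769 0.220371   0.2276701 ] 13.04453599328401
[[2.0, 0.3], [1.8, 0.2], [1.2, 0.3], [0.8, 0.2], [0.7, 0.3], [0.5, 0.3], [0.7, 0.3], [-0.1, -0.1], [-0.6, -0.5], [-0.1, -0.7], [-0.5, -0.6], [-0.3, -0.7], [-0.4, -0.7], [-0.7, -0.5], [-0.4, -0.7], [-0.5, -1.2], [0.0, -0.9], [-0.3, -0.9], [0.2, -1.1], [0.7, -0.9], [1.1, -0.4]]
tin top0 [0.36674212 0.32810528 0.04      ] rack [np.float64(-0.07984007633905811), np.float64(0.1290859308839941)]
tin sc0 [0.36560718 0.32699552 0.04      ] rack [np.float64(-0.08119621355870102), np.float64(0.12826096784219054)]
pink [0.34341046 0.46012229 0.04      ]
clip top0 [0.46086299 0.3763458  0.07      ] rack [np.float64(0.022740284172724008), np.float64(0.1548377336225044)]
clip sc0 [0.45961583 0.38087472 0.07      ] rack [np.float64(0.022547519654923756), np.float64(0.15953127597170014)]
brL [0.45039973 0.41822717 0.        ]
brR [0.53978024 0.03244599 0.        ]
g3 [0.48764161 0.25748501 0.        ]
```

```bash
cat > go.py <<'E'
# usage: go.py x y z  (rack frame target, m) -> travel units in the present tool axes; also tool yaw error
import sys; from h import *
from scipy.spatial.transform import Rotation as Ro
Q=np.load('rack.npy') if __import__('os').path.exists('rack.npy') else np.array([.47366,.22037,.22767])
def report(*tg):
    s=get_state();w,x,y,z=s['orientation'];R=Ro.from_quat([x,y,z,w]).as_matrix();p=s['tcp_pos']
    A=Ro.from_euler('z',Q[2]).as_matrix();o=np.array([Q[0],Q[1],0])
    print('rack tcp mm',(A.T@(p-o)*1000).round(1),'t',s['clock'],'q6',s['joint_pos'][5].round(2),'F rack',(A.T@s['wrist_force']).round(1),'gap',s['finger_gap'].round(4))
    ty=R[:,1];e=np.arctan2(ty[1],ty[0])-Q[2];print('tool y yaw rel rack x',e.round(4),'(positive turn lowers) tilt',R[2,2].round(4))
    for t in tg: print(t,'->',(R.T@(A@np.array(t)+o-p)/.04).round(3))
if __name__=='__main__': a=list(map(float,sys.argv[1:])); report(*[a[i:i+3] for i in range(0,len(a),3)])
E
python3 go.py .027 .215 .20 .027 .215 .09
```

```text
Traceback (most recent call last):
  File "go.py", line 11, in <module>
    if __name__=='__main__': a=list(map(float,sys.argv[1:])); report(*[a[i:i+3] for i in range(0,len(a),3)])
                                                              ~~~~~~^^^^^^^^^^^^^^^^^^^^^^^^^^^^^^^^^^^^^^^^
  File "go.py", line 8, in report
    print('rack tcp mm',(A.T@(p-o)*1000).round(1),'t',s['clock'],'q6',s['joint_pos'][5].round(2),'F rack',(A.T@s['wrist_force']).round(1),'gap',s['finger_gap'].round(4))
                                                                                                                                                ^^^^^^^^^^^^^^^^^^^^^
AttributeError: 'float' object has no attribute 'round'
```

```bash
sed -i "s/s\['finger_gap'\].round(4)/round(s['finger_gap'],4)/" go.py
python3 go.py .027 .215 .20 .027 .215 .09
```

```text
rack tcp mm [-147.5  337.   230.5] t 0.1 q6 1.43 F rack [-0.9  0.3  0.1] gap 0.0854
tool y yaw rel rack x 0.8853 (positive turn lowers) tilt -1.0
[0.027, 0.215, 0.2] -> [-5.309  0.401  0.761]
[0.027, 0.215, 0.09] -> [-5.309  0.405  3.511]
```

```bash
python3 -m crank '{"travel": [[-0.9,0.1,0.1],[-1.8,0.2,0.2],[-2.7,0.25,0.4],[-3.6,0.3,0.6],[-4.4,0.35,0.75]], "turn": [0.12,0.24,0.36,0.48,0.6]}' 0; python3 go.py .027 .215 .15
```

```text
clock: 0.52
tcp_pos: [0.4197, 0.4494, 0.2002]
orientation: [-0.0, 0.507, 0.862, -0.001]
wrist_force: [0.5, -0.1, -0.0]
finger_gap: 0.0255
rack tcp mm [ -0.9 235.3 200.2] t 0.5167 q6 1.75 F rack [ 0.4 -0.2 -0. ] gap 0.0255
tool y yaw rel rack x 0.2792 (positive turn lowers) tilt -1.0
[0.027, 0.215, 0.15] -> [-0.679  0.533  1.254]
```

```bash
python3 -m crank '{"travel": [[-0.2,0.2,0.4],[-0.45,0.35,0.8],[-0.68,0.53,1.25],[-0.68,0.53,1.25]], "turn": [0.1,0.2,0.28,0.28]}' 0; python3 go.py .027 .215 .09; python3 - <<'E'
from h import *
snap('wrist','w1');snap('top','top1');snap('scene','sc1')
c=np.load('pics/w1.npz');print(c['K'].tolist(),(-c['R'].T@c['t']).tolist(),c['R'].round(2).tolist())
a=cv2.imread('pics/top1.png')[155:255,185:285];b=cv2.imread('pics/sc1.png')[135:235,215:315]
cv2.imwrite('pics/c3.png',np.hstack([cv2.resize(i,(400,400),interpolation=cv2.INTER_CUBIC) for i in(a,b)]))
E
```

```text
clock: 0.85
tcp_pos: [0.4501, 0.4347, 0.1468]
orientation: [-0.001, 0.622, 0.783, -0.003]
wrist_force: [-0.7, -0.8, -1.0]
finger_gap: 0.0
rack tcp mm [ 25.5 214.1 146.8] t 0.85 q6 1.98 F rack [-0.9 -0.6 -1. ] gap 0.0
tool y yaw rel rack x 0.0007 (positive turn lowers) tilt -1.0
[0.027, 0.215, 0.09] -> [0.026 0.047 1.419]
[[309.70691628693146, 0.0, 315.84225573097706], [0.0, 309.70691628693146, 201.24385114871743], [0.0, 0.0, 1.0]] [0.4346380414241479, 0.49943204640029104, 0.29040246934145825] [[0.97, 0.23, -0.01], [0.22, -0.94, 0.26], [0.05, -0.26, -0.96]]
```

View pics/w1.png

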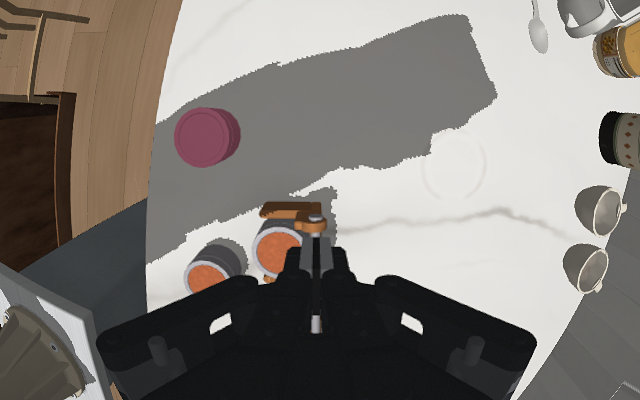

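```bash
python3 - <<'E'
from h import *
a=cv2.imread('pics/w1.png')[195:305,180:340]
cv2.imwrite('pics/c4.png',cv2.resize(a,(800,550),interpolation=cv2.INTER_CUBIC))
E
```

```text
(no output)
```

View pics/c4.png

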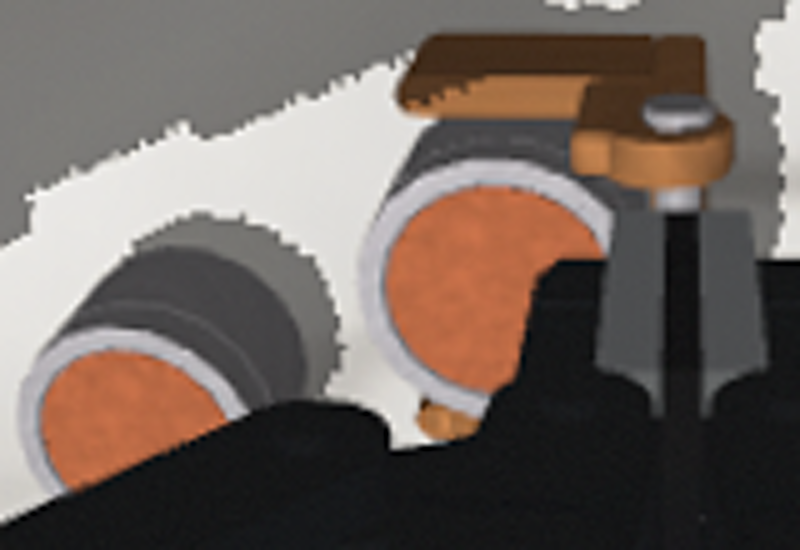

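```bash
cat >> h.py <<'E'
def wray(f,u,v,z):
    c=np.load('pics/'+f+'.npz'); n=cv2.fisheye.undistortPoints(np.array([[[u,v]]],float),c['K'],np.zeros(4))[0,0]
    d=c['R'].T@[n[0],n[1],1]; o=-c['R'].T@c['t']; return o+d*(z-o[2])/d[2]
E
python3 - <<'E'
from h import *
from go import Q
def L(X):
    d=X[:2]-Q[:2];c,s=np.cos(Q[2]),np.sin(Q[2]);return (np.array([c*d[0]+s*d[1],-s*d[0]+c*d[1]])*1000).round(1)
C=lambda p:(180+(p[0]+.5)/5-.5,195+(p[1]+.5)/5-.5)
for n,p,z,e in[('nose out bot',(430,37),0,(-24,202)),('back out bot',(705,37),0,(36,202)),('nose in top',(402,114),.03,(-24,194)),('rail end under bracket',(680,190),.058,(27,194)),('tin1 top left rim',(362,270),.04,(-30,165)),('tin loose rim top',(120,328),.04,(0,0)),('tin loose left',(18,440),.04,(0,0)),('finger end L edge',(610,210),.147,(0,0)),('finger R',(753,210),.147,(0,0))]:
    print(n,L(wray('w1',*C(p),z)),'expect',e)
E
```

```text
nose out bot [-26.2 200.2] expect (-24, 202)
back out bot [ 27.8 200.3] expect (36, 202)
nose in top [-26.7 194.2] expect (-24, 194)
rail end under bracket [ 23.3 190.9] expect (27, 194)
tin1 top left rim [-33.8 167.9] expect (-30, 165)
tin loose rim top [-82.4 154.2] expect (0, 0)
tin loose left [-109.   127.6] expect (0, 0)
finger end L edge [ 17.  223.1] expect (0, 0)
finger R [ 31.2 223.1] expect (0, 0)
```

```bash
python3 - <<'E'
import numpy as np
from go import Q
c,s=np.cos(Q[2]),np.sin(Q[2]);l=(-.003,-.001);np.save('rack.npy',Q+[c*l[0]-s*l[1],s*l[0]+c*l[1],0])
E
python3 go.py .027 .213 .070 .027 .19 .07 .027 .13 .066
```

```text
rack tcp mm [ 28.5 217.9 151.5] t 1.0 q6 1.98 F rack [-0.6 -0.5 -0.3] gap 0.0002
tool y yaw rel rack x 0.0075 (positive turn lowers) tilt -1.0
[0.027, 0.213, 0.07] -> [-0.121 -0.037  2.039]
[0.027, 0.19, 0.07] -> [-0.696 -0.041  2.039]
[0.027, 0.13, 0.066] -> [-2.196 -0.052  2.139]
```

```bash
python3 -m crank '{"travel": [[0,-0.04,0.7],[-0.05,-0.04,1.4],[-0.1,-0.04,2.0],[-0.25,-0.04,2.04],[-0.5,-0.04,2.04]], "turn": [0,0,0,0,0]}' 0; python3 go.py .027 .172 .066 .027 .08 .064
```

```text
clock: 1.42
tcp_pos: [0.4518, 0.4178, 0.0697]
orientation: [-0.0, 0.619, 0.786, -0.001]
wrist_force: [0.4, 0.2, 0.7]
finger_gap: -0.0002
rack tcp mm [ 26.2 198.3  69.7] t 1.4167 q6 1.95 F rack [0.4 0.2 0.7] gap -0.0002
tool y yaw rel rack x 0.0087 (positive turn lowers) tilt -1.0
[0.027, 0.172, 0.066] -> [-0.657  0.013  0.093]
[0.027, 0.08, 0.064] -> [-2.957 -0.007  0.144]
```

```bash
python3 -m crank '{"travel": [[-0.1,0,0],[-0.3,0,0],[-0.5,0,0.04],[-0.7,0,0.08],[-0.9,0,0.1]], "turn": [0,0,0,0,0]}' 0; python3 go.py .027 .08 .064
```

```text
clock: 1.83
tcp_pos: [0.4623, 0.3822, 0.0668]
orientation: [0.0, 0.62, 0.784, 0.001]
wrist_force: [0.0, 1.7, 0.8]
finger_gap: -0.0
rack tcp mm [ 28.5 161.2  66.8] t 1.8333 q6 1.89 F rack [0.4 1.7 0.8] gap -0.0
tool y yaw rel rack x 0.0053 (positive turn lowers) tilt -1.0
[0.027, 0.08, 0.064] -> [-2.03  -0.048  0.067]
```

```bash
python3 -m crank '{"travel": [[-0.25,-0.03,0.04],[-0.55,-0.04,0.05],[-0.85,-0.04,0.05],[-1.15,-0.04,0.05],[-1.4,-0.04,0.05]], "turn": [0,0,0,0,0]}' 0; python3 go.py .027 .08 .064
```

```text
clock: 2.25
tcp_pos: [0.473, 0.326, 0.0637]
orientation: [-0.0, 0.62, 0.784, -0.0]
wrist_force: [0.0, 1.3, 1.1]
finger_gap: 0.0001
rack tcp mm [ 26.2 104.1  63.7] t 2.25 q6 1.8 F rack [0.3 1.3 1.1] gap 0.0001
tool y yaw rel rack x 0.0047 (positive turn lowers) tilt -1.0
[0.027, 0.08, 0.064] -> [-0.602  0.017 -0.008]
```

```bash
python3 -m crank '{"travel": [[-0.2,0,0],[-0.4,0,0],[-0.52,0,0],[-0.6,0,0],[-0.6,0,0]], "turn": [0,0,0,0,0]}' 0; python3 go.py .027 .059 .064; python3 - <<'E'
from h import *
snap('wrist','w2');snap('top','top2');snap('scene','sc2')
a=cv2.imread('pics/top2.png')[160:240,205:295];b=cv2.imread('pics/sc2.png')[135:215,255:345];c=cv2.imread('pics/w2.png')[150:350,140:500]
r=lambda i,w,h:cv2.resize(i,(w,h),interpolation=cv2.INTER_CUBIC)
cv2.imwrite('pics/c5.png',np.vstack([np.hstack([r(a,360,320),r(b,360,320)]),r(c,720,400)[:280]]))
E
```

```text
clock: 2.67
tcp_pos: [0.4783, 0.3033, 0.0635]
orientation: [0.0, 0.62, 0.784, -0.0]
wrist_force: [0.5, -0.3, 0.2]
finger_gap: 0.0001
rack tcp mm [26.3 80.8 63.5] t 2.6667 q6 1.76 F rack [ 0.4 -0.4  0.2] gap 0.0001
tool y yaw rel rack x 0.0046 (positive turn lowers) tilt -1.0
[0.027, 0.059, 0.064] -> [-0.545  0.016 -0.012]
```

View pics/c5.png

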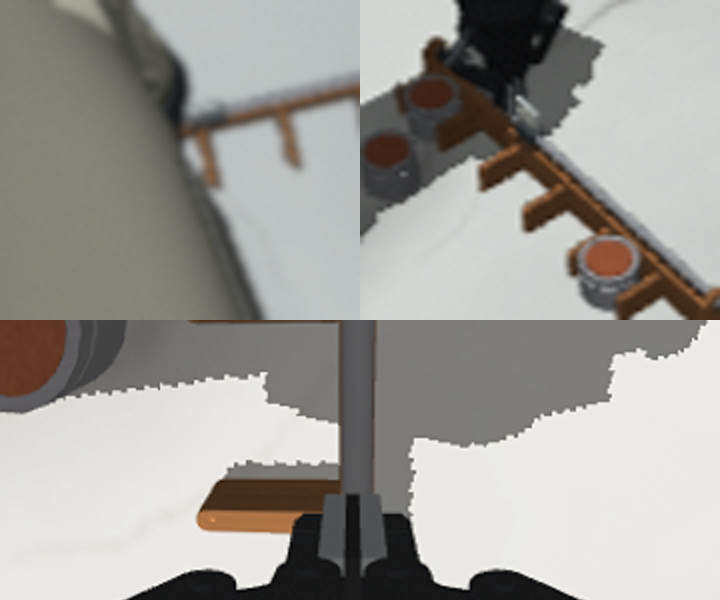

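```bash
cat > loc.py <<'E'
from h import *
from go import Q
def L(X):
    d=X[:2]-Q[:2];c,s=np.cos(Q[2]),np.sin(Q[2]);return (np.array([c*d[0]+s*d[1],-s*d[0]+c*d[1]])*1000).round(1)
E
python3 - <<'E'
from loc import *
for p,z,e in[((218,481),0,(-24,70)),((202,530),.03,(-24,62)),((357,480),.058,(27,0)),((352,493),.065,'tip')]:
    print(L(wray('w2',140+(p[0]+.5)/2-.5,150+(p[1]-320+.5)/2-.5,z)),e)
c=cv2.imread('pics/sc2.png')[148:188,272:312]; print()
cv2.imwrite('pics/c6.png',cv2.resize(c,(600,600),interpolation=cv2.INTER_CUBIC))
E
```

```text
[-23.8  68.7] (-24, 70)
[-23.3  63. ] (-24, 62)
[26.1 91.3] (27, 0)
[24.9 90.5] tip
```

View pics/c6.png

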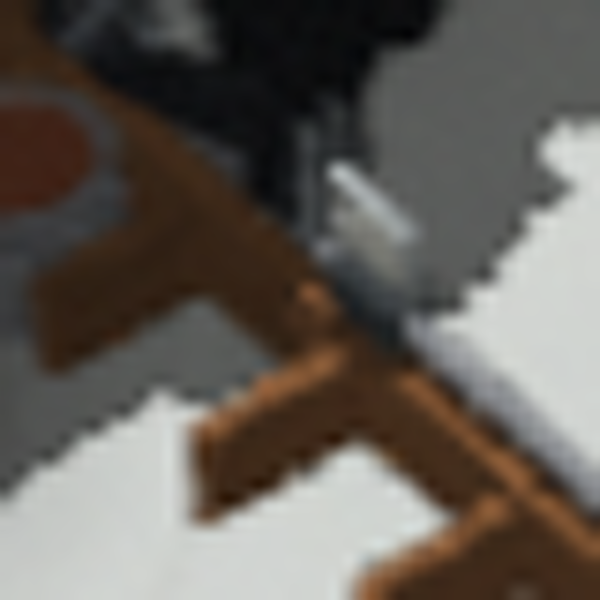

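```bash
python3 - <<'E'
from loc import *
for p,z,e in[((333,165),.086,'plate L top'),((412,235),.086,'plate R top'),((205,522),0,(-24,70)),((193,432),.03,(-24,70)),((345,345),.038,(22,66))]:
    print(L(ray('sc2',272+(p[0]+.5)/15-.5,148+(p[1]+.5)/15-.5,z)),e)
E
```

```text
[26.1 70.2] plate L top
[26.2 39.4] plate R top
[-22.6  66.1] (-24, 70)
[-22.1  67.4] (-24, 70)
[18.9 60.9] (22, 66)
```

```bash
python3 -m crank '{"travel": [[-0.1,0,0],[-0.25,0.01,0],[-0.4,0.01,0],[-0.5,0.01,0],[-0.5,0.01,0]], "turn": [0,0,0,0,0]}' 0; python3 go.py .027 .059 .064
```

```text
clock: 3.23
tcp_pos: [0.4835, 0.2838, 0.0636]
orientation: [0.0, 0.621, 0.784, -0.0]
wrist_force: [-1.2, 1.4, 0.2]
finger_gap: 0.0002
rack tcp mm [26.9 60.6 63.6] t 3.2333 q6 1.73 F rack [-0.8  1.6  0.2] gap 0.0002
tool y yaw rel rack x 0.0043 (positive turn lowers) tilt -1.0
[0.027, 0.059, 0.064] -> [-0.04   0.002 -0.009]
```

```bash
python3 -m crank '{"travel": [[0.3,0,0],[0.7,0,-0.5],[1.2,0,-1.4],[2.2,-0.3,-2.2],[3.1,-0.6,-2.6]], "turn": [0,0,0,0,0]}' 0; python3 -m crank '{"travel": [[0.6,-0.6,0],[1.2,-1.2,0],[1.2,-1.2,0]], "turn": [0,0,0]}'; python3 go.py;python3 - <<'E'
from h import *
snap('wrist','w3');snap('top','top3');snap('scene','sc3')
a=cv2.imread('pics/top3.png')[170:220,235:295];b=cv2.imread('pics/sc3.png')[148:198,275:335];c=cv2.imread('pics/w3.png')
r=lambda i,w,h:cv2.resize(i,(w,h),interpolation=cv2.INTER_CUBIC)
cv2.imwrite('pics/c7.png',np.vstack([np.hstack([r(a,400,333),r(b,400,333)]),np.hstack([r(c,416,260),np.zeros((260,384,3),np.uint8)])]))
E
```

```text
clock: 3.65
tcp_pos: [0.4375, 0.3938, 0.1663]
orientation: [0.001, 0.621, 0.784, 0.002]
wrist_force: [0.9, 0.8, -0.2]
finger_gap: -0.0001
clock: 3.9
tcp_pos: [0.3734, 0.4313, 0.164]
orientation: [-0.001, 0.618, 0.786, 0.0]
wrist_force: [-0.2, 0.3, -0.3]
finger_gap: 0.0001
rack tcp mm [-47.  229.1 164. ] t 3.9 q6 2.05 F rack [-0.1  0.3 -0.3] gap 0.0001
tool y yaw rel rack x 0.0115 (positive turn lowers) tilt -1.0
```

View pics/c7.png

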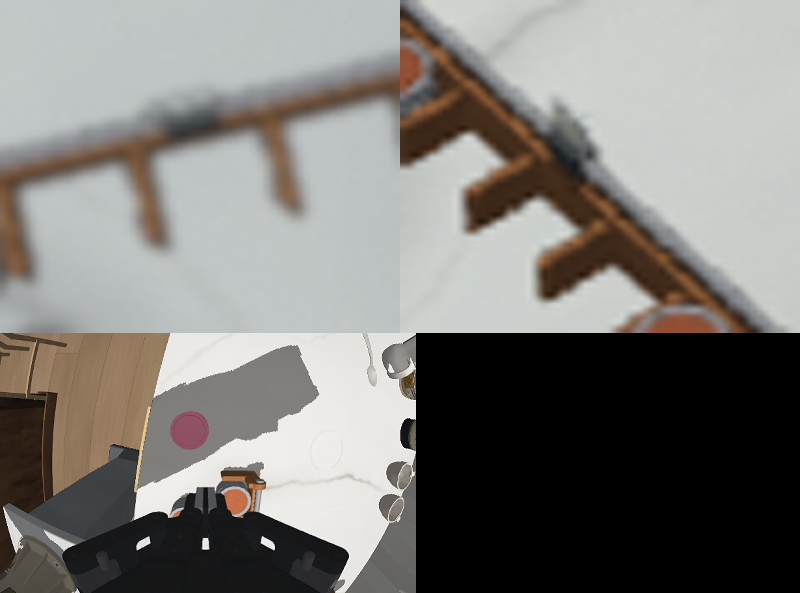

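```bash
python3 - <<'E'
from loc import *
T=lambda p:(235+(p[0]+.5)/6.667-.5,170+(p[1]+.5)/6.667-.5)
S=lambda p:(275+(p[0]-400+.5)/6.667-.5,148+(p[1]+.5)/6.667-.5)
print('top')
for p,z,e in[((190,124),.054,'block'),((180,95),.086,'plate'),((133,148),.034,(22,66)),((268,118),.034,(22,0)),((153,243),.0,(-24,66)),((290,211),.0,(-24,0))]:print(L(ray('top3',*T(p),z)),e)
print('scene')
for p,z,e in[((553,98),.086,'plate L'),((592,140),.086,'plate R'),((468,231),0,(-24,70)),((463,190),.03,(-24,70)),((541,300),0,(-24,4)),((537,262),.03,(-24,4))]:print(L(ray('sc3',*S(p),z)),e)
for j in(29,33,37): # predicted centre-plate points
  c,s=np.cos(Q[2]),np.sin(Q[2])
  for y in(j+15,j-15):
    X=[Q[0]+c*.027-s*y/1e3,Q[1]+s*.027+c*y/1e3,.086];u=proj('sc3',X);print(j,y,((u-[275,148])*6.667+[400,0]).round(0),'top',((proj('top3',X)-[235,170])*6.667).round(0))
E
```

```text
top
[23.3 36.9] block
[30.8 34.8] plate
[22.8 67.7] (22, 66)
[21.2  2.8] (22, 0)
[-18.   73.1] (-24, 66)
[-19.    5.6] (-24, 0)
scene
[25.  46.4] plate L
[21.8  8.5] plate R
[-23.5  67.6] (-24, 70)
[-22.4  69.4] (-24, 70)
[-23.    1.5] (-24, 4)
[-23.2   1.7] (-24, 4)
29 44 [556.  96.] top [159. 105.]
29 14 [591. 127.] top [224.  89.]
33 48 [551.  92.] top [151. 107.]
33 18 [586. 123.] top [215.  91.]
37 52 [547.  88.] top [142. 109.]
37 22 [581. 119.] top [207.  93.]
```

```bash
python3 go.py -.079 .193 .10 -.079 .193 .012; python3 -m crank '{"travel": [[-0.3,-0.25,0.4],[-0.6,-0.5,0.9],[-0.9,-0.8,1.5],[-0.9,-0.8,1.5],[-0.9,-0.8,1.5]], "turn": [0.01,0.01,0.01,0.01,0.01]}' 24; python3 go.py -.079 .193 .012
```

```text
rack tcp mm [-43.2 225.4 163.4] t 4.05 q6 2.04 F rack [-0.5 -0.3 -0.4] gap -0.0003
tool y yaw rel rack x 0.0069 (positive turn lowers) tilt -1.0
[-0.079, 0.193, 0.1] -> [-0.803 -0.903  1.584]
[-0.079, 0.193, 0.012] -> [-0.803 -0.905  3.784]
clock: 4.47
tcp_pos: [0.3553, 0.3838, 0.1023]
orientation: [-0.0, 0.625, 0.781, -0.002]
wrist_force: [0.5, 0.3, 1.3]
finger_gap: 0.0235
rack tcp mm [-75.4 187.  102.3] t 4.4667 q6 2.02 F rack [0.5 0.2 1.3] gap 0.0235
tool y yaw rel rack x -0.007 (positive turn lowers) tilt -1.0
[-0.079, 0.193, 0.012] -> [ 0.154 -0.084  2.258]
```

```bash
python3 -m crank '{"travel": [[0.12,-0.09,0.5],[0.12,-0.09,1.2],[0.12,-0.09,1.8],[0.12,-0.09,2.25],[0.12,-0.09,2.25]], "turn": [0,0,0,0,0]}'; python3 go.py -.079 .165 .012; python3 - <<'E'
from h import *
snap('wrist','w4');snap('top','top4');snap('scene','sc4')
b=cv2.imread('pics/sc4.png')[135:215,215:305];c=cv2.imread('pics/w4.png')
r=lambda i,w,h:cv2.resize(i,(w,h),interpolation=cv2.INTER_CUBIC)
cv2.imwrite('pics/c8.png',np.hstack([r(b,360,320),r(c[100:300,180:455],440,320)]))
E
```

```text
clock: 4.88
tcp_pos: [0.3518, 0.3896, 0.0117]
orientation: [-0.0, 0.624, 0.781, -0.001]
wrist_force: [-0.6, -1.1, 0.4]
finger_gap: 0.0239
rack tcp mm [-77.5 193.3  11.7] t 4.8833 q6 2.03 F rack [-0.9 -0.9  0.4] gap 0.0239
tool y yaw rel rack x -0.0055 (positive turn lowers) tilt -1.0
[-0.079, 0.165, 0.012] -> [-0.709 -0.033 -0.007]
```

View pics/c8.png

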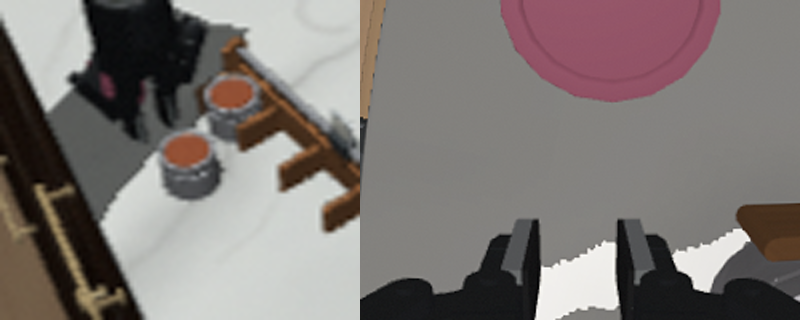

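```bash
python3 -m crank '{"travel": [[-0.2,-0.01,0],[-0.4,-0.02,0],[-0.55,-0.03,0],[-0.7,-0.03,0],[-0.85,-0.03,0]], "turn": [-0.005,-0.005,-0.005,-0.005,-0.005]}';  python3 -m crank '{"travel": [[-0.17,0,0],[-0.34,0,0],[-0.51,0,0],[-0.68,0,0],[-0.85,0,0]], "turn": [0,0,0,0,0]}'; python3 go.py -.079 .067 .012
```

```text
clock: 5.45
tcp_pos: [0.3579, 0.3556, 0.014]
orientation: [-0.0, 0.622, 0.783, 0.001]
wrist_force: [0.8, 1.8, 1.6]
finger_gap: 0.024
clock: 5.87
tcp_pos: [0.3653, 0.3224, 0.0135]
orientation: [-0.0, 0.622, 0.783, 0.0]
wrist_force: [-0.4, 2.5, 2.5]
finger_gap: 0.0239
rack tcp mm [-79.5 124.8  13.5] t 5.8667 q6 1.9 F rack [0.1 2.5 2.5] gap 0.0239
tool y yaw rel rack x 0.0004 (positive turn lowers) tilt -1.0
[-0.079, 0.067, 0.012] -> [-1.445  0.013  0.036]
```

```bash
python3 -m crank '{"travel": [[-0.17,0,0],[-0.34,0,0],[-0.51,0,0],[-0.68,0,0],[-0.85,0,0]], "turn": [0,0,0,0,0]}';  python3 -m crank '{"travel": [[-0.14,0.01,0],[-0.26,0.01,0],[-0.36,0.01,0],[-0.42,0.01,0],[-0.45,0.01,0]], "turn": [0,0,0,0,0]}'; python3 go.py -.079 .067 .012; cat > lids.py <<'E'
from loc import *
def lids(n,f):
    c=snap(n,f);h=cv2.cvtColor(c['image'],cv2.COLOR_RGB2HSV);m=cv2.inRange(h,(3,110,70),(14,200,220));m=cv2.morphologyEx(m,cv2.MORPH_OPEN,np.ones((3,3)))
    k,_,st,ce=cv2.connectedComponentsWithStats(m)
    for i in range(1,k):
        X=L(ray(f,*ce[i],.04))
        if st[i,4]>25 and abs(X[0])<150 and abs(X[1])<220: print(n,st[i].tolist(),ce[i].round(1),X)
E
python3 -c "
from lids import *
lids('scene','sc5');lids('top','top5')"
```

```text
clock: 6.28
tcp_pos: [0.3729, 0.2891, 0.0133]
orientation: [-0.0, 0.622, 0.783, 0.0]
wrist_force: [0.1, 2.9, 3.9]
finger_gap: 0.0242
clock: 6.7
tcp_pos: [0.3771, 0.2717, 0.0132]
orientation: [-0.0, 0.622, 0.783, -0.0]
wrist_force: [-0.5, 2.6, 2.4]
finger_gap: 0.0241
rack tcp mm [-79.4  72.8  13.2] t 6.7 q6 1.79 F rack [0.1 2.6 2.4] gap 0.0241
tool y yaw rel rack x -0.0001 (positive turn lowers) tilt -1.0
[-0.079, 0.067, 0.012] -> [-0.145  0.011  0.029]
scene [291, 166, 6, 7, 30] [293.2 169.1] [18.4 68.1]
scene [271, 183, 10, 8, 69] [275.4 186.6] [-80.1  38.6]
scene [312, 195, 11, 9, 79] [316.8 199.2] [ -5.7 -98.1]
scene [336, 207, 7, 8, 33] [339.5 210.5] [  20.9 -184.3]
top [302, 182, 11, 11, 96] [307.1 187.2] [ -4.5 -95.7]
top [266, 216, 10, 11, 96] [270.2 220.9] [-79.3  39.9]
```

```bash
python3 -m crank '{"travel": [[-0.06,0.01,0],[-0.11,0.01,0],[-0.14,0.01,0],[-0.14,0.01,0]], "turn": [0,0,0,0]}'; python3 go.py;  python3 -m crank '{"travel": [[0.15,0,0],[0.45,0,0],[0.7,0,-0.7],[0.7,0,-1.6],[0.7,-0.5,-2.2]], "turn": [0,0,0,0,0]}'; python3 -m crank '{"travel": [[-0.3,-0.6,0],[-0.7,-1,0],[-1.1,-1.2,0],[-1.4,-1.2,0],[-1.4,-1.2,0]], "turn": [-0.12,-0.24,-0.36,-0.48,-0.6]}'; python3 go.py -.134 .033 .1; python3 -c "
from lids import *
lids('scene','sc6');lids('top','top6')"
```

```text
clock: 7.13
tcp_pos: [0.3786, 0.2664, 0.0131]
orientation: [0.0, 0.622, 0.783, -0.0]
wrist_force: [0.1, 0.6, 0.9]
finger_gap: 0.0239
rack tcp mm [-79.2  67.3  13.1] t 7.1333 q6 1.78 F rack [0.2 0.6 0.9] gap 0.0239
tool y yaw rel rack x 0.0001 (positive turn lowers) tilt -1.0
clock: 7.55
tcp_pos: [0.3564, 0.2915, 0.1037]
orientation: [0.001, 0.622, 0.783, 0.002]
wrist_force: [1.9, 0.5, 0.4]
finger_gap: 0.0243
clock: 7.97
tcp_pos: [0.318, 0.2227, 0.1012]
orientation: [0.0, 0.361, 0.933, -0.001]
wrist_force: [1.2, -0.5, 0.2]
finger_gap: 0.0236
rack tcp mm [-148.1   38.4  101.2] t 7.9667 q6 1.14 F rack [ 1.1 -0.8  0.2] gap 0.0236
tool y yaw rel rack x 0.6051 (positive turn lowers) tilt -1.0
[-0.134, 0.033, 0.1] -> [-0.311  0.214  0.03 ]
scene [271, 155, 7, 5, 29] [274.1 156.9] [  2.1 165.1]
scene [286, 162, 11, 10, 40] [290.6 166.2] [20.1 86.1]
scene [272, 184, 10, 8, 68] [276.5 187.7] [-80.   32.3]
scene [312, 195, 11, 9, 79] [316.8 199.2] [ -5.7 -98.1]
top [302, 182, 11, 11, 96] [307.1 187.2] [ -4.5 -95.7]
top [220, 202, 11, 11, 98] [225.  207.3] [ -3.6 166.6]
top [268, 215, 10, 11, 89] [272.2 220. ] [-78.3  33.2]
```

```bash
python3 -m crank '{"travel": [[0,0,0],[0,0,0],[0,0,0],[0,0,0],[0,0,0]], "turn": [-0.12,-0.24,-0.36,-0.48,-0.6]}'; python3 -m crank '{"travel": [[0,0,0],[0,0,0],[0,0,0],[0,0,0],[0,0,0]], "turn": [-0.12,-0.24,-0.36,-0.366,-0.366]}'; python3 go.py -.134 .0325 .1 -.134 .0325 .013
```

```text
clock: 8.48
tcp_pos: [0.3188, 0.2245, 0.1011]
orientation: [-0.0, 0.07, 0.998, -0.0]
wrist_force: [1.0, 0.8, -0.7]
finger_gap: 0.024
clock: 8.9
tcp_pos: [0.3188, 0.2244, 0.1011]
orientation: [-0.0, -0.109, 0.994, -0.0]
wrist_force: [0.5, -1.1, -0.2]
finger_gap: 0.0242
rack tcp mm [-147.    39.9  101.1] t 8.9 q6 0.19 F rack [ 0.2 -1.1 -0.2] gap 0.0242
tool y yaw rel rack x 1.5617 (positive turn lowers) tilt -1.0
[-0.134, 0.0325, 0.1] -> [-0.326 -0.183  0.028]
[-0.134, 0.0325, 0.013] -> [-0.326 -0.182  2.203]
```

```bash
python3 -m crank '{"travel": [[-0.1,-0.1,0.4],[-0.15,-0.185,1.0],[-0.15,-0.185,1.6],[-0.15,-0.185,2.2],[-0.15,-0.185,2.2]], "turn": [-0.009,-0.009,-0.009,-0.009,-0.009]}'; python3 go.py -.11 .0325 .013; python3 -c "
from lids import *
lids('scene','sc7');lids('top','top7')"
```

```text
clock: 9.32
tcp_pos: [0.3234, 0.2171, 0.01]
orientation: [-0.003, -0.114, 0.994, -0.001]
wrist_force: [-1.3, -0.6, 0.9]
finger_gap: 0.0241
rack tcp mm [-144.1   31.7   10. ] t 9.3167 q6 0.16 F rack [-1.4 -0.3  0.9] gap 0.0241
tool y yaw rel rack x 1.571 (positive turn lowers) tilt -1.0
[-0.11, 0.0325, 0.013] -> [-0.853  0.019 -0.08 ]
scene [268, 155, 10, 7, 54] [272.7 157.8] [ -4.7 164.4]
scene [281, 158, 16, 15, 81] [288.5 164.9] [18.1 96.7]
scene [274, 184, 8, 8, 52] [277.5 187.7] [-77.4  29.8]
scene [312, 195, 11, 9, 79] [316.8 199.2] [ -5.7 -98.1]
scene [336, 207, 7, 8, 32] [339.5 210.3] [  21.5 -183.4]
top [302, 182, 11, 11, 96] [307.1 187.2] [ -4.5 -95.7]
top [220, 202, 11, 11, 100] [225.  207.4] [ -3.9 166.4]
```

```bash
python3 -m crank '{"travel": [[-0.25,0.01,-0.05],[-0.5,0.02,-0.06],[-0.7,0.02,-0.06],[-0.85,0.02,-0.06],[-1.0,0.02,-0.06]], "turn": [0,0,0,0,0]}'; python3 go.py -.05 .0325 .013;python3 -m crank '{"travel": [[-0.14,0,0],[-0.28,0,0],[-0.42,0,0],[-0.56,0,0],[-0.65,0,0]], "turn": [0,0,0,0,0]}'; python3 go.py -.05 .0325 .013; python3 -c "
from lids import *
lids('scene','sc8');lids('top','top8')"
```

```text
clock: 9.83
tcp_pos: [0.3663, 0.2286, 0.0163]
orientation: [0.0, -0.116, 0.993, 0.0]
wrist_force: [-3.4, -1.0, 1.8]
finger_gap: 0.0242
rack tcp mm [-99.8  33.3  16.3] t 9.8333 q6 0.14 F rack [-3.5 -0.2  1.8] gap 0.0242
tool y yaw rel rack x 1.5749 (positive turn lowers) tilt -1.0
[-0.05, 0.0325, 0.013] -> [-1.244 -0.024  0.084]
clock: 10.25
tcp_pos: [0.3913, 0.2344, 0.0156]
orientation: [0.0, -0.116, 0.993, 0.0]
wrist_force: [-0.7, -0.3, 0.9]
finger_gap: 0.0242
rack tcp mm [-74.1  33.3  15.6] t 10.25 q6 0.13 F rack [-0.7 -0.2  0.9] gap 0.0242
tool y yaw rel rack x 1.5752 (positive turn lowers) tilt -1.0
[-0.05, 0.0325, 0.013] -> [-0.602 -0.022  0.066]
scene [312, 195, 11, 9, 79] [316.8 199.2] [ -5.7 -98.1]
scene [336, 207, 7, 8, 32] [339.5 210.4] [  21.  -183.8]
top [302, 182, 11, 11, 95] [307.1 187.2] [ -4.4 -95.9]
```

```bash
python3 - <<'E'
from h import *
snap('wrist','w8')
b=cv2.imread('pics/sc8.png')[140:220,240:330];c=cv2.imread('pics/w8.png')
r=lambda i,w,h:cv2.resize(i,(w,h),interpolation=cv2.INTER_CUBIC)
cv2.imwrite('pics/c9.png',np.hstack([r(b,360,320),r(c[100:300,180:455],440,320)]))
E
```

```text
(no output)
```

View pics/c9.png

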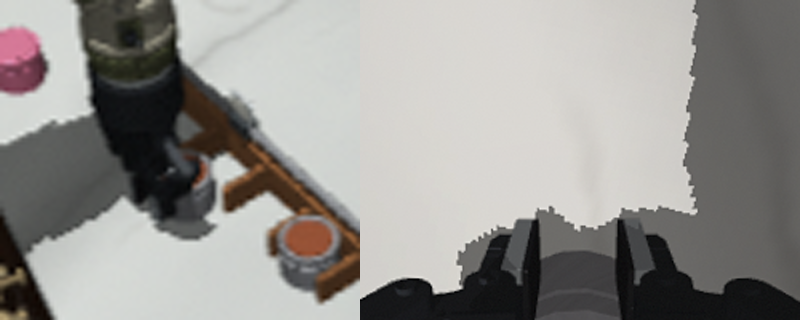

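The tin sits centred between the fingers at the mouth of gap 3: wrist crop around (578,270), scene crop (205,185). The clip is over that gap. I'll keep pushing slowly.

```bash
python3 -m crank '{"travel": [[-0.1,0,0],[-0.2,0,0],[-0.3,0,0],[-0.4,0,0],[-0.5,0,0]], "turn": [0,0,0,0,0]}'; python3 go.py -.038 .0325 .013;python3 -m crank '{"travel": [[-0.07,0,0],[-0.14,0,0],[-0.2,0,0],[-0.25,0,0]], "turn": [0,0,0,0]}'; python3 go.py -.038 .0325 .013
```

```text
clock: 10.82
tcp_pos: [0.4104, 0.239, 0.0157]
orientation: [0.0, -0.116, 0.993, 0.0]
wrist_force: [-1.4, -0.6, -0.8]
finger_gap: 0.0235
rack tcp mm [-54.4  33.4  15.7] t 10.8167 q6 0.13 F rack [-1.5 -0.3 -0.8] gap 0.0235
tool y yaw rel rack x 1.5753 (positive turn lowers) tilt -1.0
[-0.038, 0.0325, 0.013] -> [-0.41  -0.024  0.067]
clock: 11.15
tcp_pos: [0.4199, 0.2412, 0.0156]
orientation: [-0.0, -0.116, 0.993, 0.0]
wrist_force: [-0.6, -0.0, -0.3]
finger_gap: 0.0243
rack tcp mm [-44.7  33.4  15.6] t 11.15 q6 0.12 F rack [-0.6  0.1 -0.3] gap 0.0243
tool y yaw rel rack x 1.5753 (positive turn lowers) tilt -1.0
[-0.038, 0.0325, 0.013] -> [-0.168 -0.023  0.066]
```

Now I'll advance in small steps until contact with the back board shows in the force.

```bash
python3 -m crank '{"travel": [[-0.04,0,0],[-0.08,0,0],[-0.11,0,0]], "turn": [0,0,0]}'; python3 go.py; python3 -m crank '{"travel": [[-0.03,0,0],[-0.06,0,0]], "turn": [0,0]}'; python3 go.py
```

```text
clock: 11.4
tcp_pos: [0.424, 0.2422, 0.0156]
orientation: [-0.0, -0.116, 0.993, 0.0]
wrist_force: [-0.3, -0.5, -0.1]
finger_gap: 0.0242
rack tcp mm [-40.5  33.4  15.6] t 11.4 q6 0.12 F rack [-0.4 -0.4 -0.1] gap 0.0242
tool y yaw rel rack x 1.5754 (positive turn lowers) tilt -1.0
clock: 11.57
tcp_pos: [0.4263, 0.2427, 0.0157]
orientation: [0.0, -0.116, 0.993, 0.0]
wrist_force: [-0.3, 0.3, -0.5]
finger_gap: 0.024
rack tcp mm [-38.1  33.5  15.7] t 11.5667 q6 0.12 F rack [-0.2  0.3 -0.5] gap 0.024
tool y yaw rel rack x 1.5753 (positive turn lowers) tilt -1.0
```

```bash
python3 -m crank '{"travel": [[-0.03,0,0],[-0.05,0,0],[-0.05,0,0]], "turn": [0,0,0]}'; python3 go.py; python3 -m crank '{"travel": [[-0.03,0,0],[-0.05,0,0],[-0.05,0,0]], "turn": [0,0,0]}'; python3 go.py
```

```text
clock: 11.82
tcp_pos: [0.4269, 0.2428, 0.0154]
orientation: [-0.001, -0.116, 0.993, -0.0]
wrist_force: [-5.0, -0.9, 2.7]
finger_gap: 0.0237
rack tcp mm [-37.5  33.4  15.4] t 11.8167 q6 0.12 F rack [-5.1  0.3  2.7] gap 0.0237
tool y yaw rel rack x 1.5755 (positive turn lowers) tilt -1.0
clock: 12.07
tcp_pos: [0.427, 0.2429, 0.0152]
orientation: [-0.003, -0.116, 0.993, -0.0]
wrist_force: [-9.9, -2.1, 7.2]
finger_gap: 0.0244
rack tcp mm [-37.4  33.5  15.2] t 12.0667 q6 0.12 F rack [-10.1   0.1   7.2] gap 0.0244
tool y yaw rel rack x 1.5758 (positive turn lowers) tilt -1.0
```

It stopped hard at TCP x = -37.5 mm, against a predicted -38 for fully home, with about 10 N and no side force. I'll back off, lift clear and check.

```bash
python3 -m crank '{"travel": [[0.2,0,0],[0.6,0,0],[1.0,0,0],[1.3,0,-0.6],[1.3,0,-1.4]], "turn": [0,0,0,0,0]}'; python3 -m crank '{"travel": [[0.2,0.5,-0.8],[0.2,1.2,-1.6],[0.1,2.0,-2.2],[0.1,2.9,-2.4],[0.1,3.8,-2.4]], "turn": [0,0,0,0,0]}';python3 -m crank '{"travel": [[0,0.9,0],[0,1.8,0],[0,2.6,0],[0,2.6,0],[0,2.6,0]], "turn": [0,0,0,0,0]}'; python3 -c "
from lids import *
lids('scene','sc9');lids('top','top9')
a=cv2.imread('pics/top9.png')[160:230,200:295];b=cv2.imread('pics/sc9.png')[140:210,250:345]
r=lambda i:cv2.resize(i,(400,295),interpolation=cv2.INTER_CUBIC)
c=cv2.imread('pics/sc9.png')
cv2.imwrite('pics/c10.png',np.vstack([np.hstack([r(a),r(b)]),np.hstack([cv2.resize(c,(400,250)),cv2.resize(cv2.imread('pics/top9.png'),(400,250))])]))
"
```

```text
clock: 12.48
tcp_pos: [0.3748, 0.2301, 0.0697]
orientation: [-0.004, -0.116, 0.993, -0.001]
wrist_force: [-0.5, 0.9, -1.1]
finger_gap: 0.0239
clock: 12.9
tcp_pos: [0.3429, 0.3819, 0.1717]
orientation: [0.004, -0.115, 0.993, 0.002]
wrist_force: [1.0, -0.4, -0.5]
finger_gap: 0.0238
clock: 13.32
tcp_pos: [0.3165, 0.4815, 0.1674]
orientation: [0.001, -0.117, 0.993, 0.0]
wrist_force: [-0.3, -0.1, 0.2]
finger_gap: 0.0239
scene [268, 155, 10, 7, 58] [272.5 158. ] [ -5.9 164.2]
scene [289, 174, 10, 8, 66] [293.7 177.5] [-5.  33.2]
scene [312, 195, 11, 9, 79] [316.8 199.2] [ -5.7 -98.1]
top [302, 182, 11, 11, 96] [307.1 187.2] [ -4.5 -95.7]
top [261, 192, 11, 11, 97] [266.2 197. ] [-3.5 35.3]
top [220, 202, 11, 11, 99] [225.  207.3] [ -3.8 166.5]
```

View pics/c10.png

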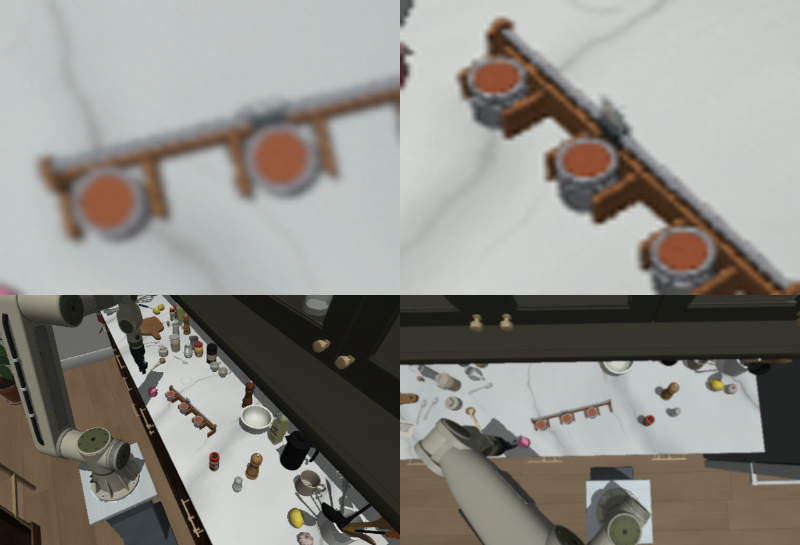

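The loose tin is upright in gap 3, top crop (281,155), at the same depth as its two neighbours. The clip is directly behind it at (265,110) and nothing else has moved.

```bash
python3 -c "
from workcell import *
print(hand_in())"
```

```text
the job is handed in; nothing more can be done
None
```

The job is handed in at about 13.5 s on the robot clock: the label clip stands over the third gap and the loose tin is pushed fully home in it.

- **Clip:** I slid it right along the rail with the closed fingertips. By three estimates it ended at rack y of about 33 to 35 mm, against a target of 33 mm.
- **Tin:** With the fingers slightly open, I pushed it right to line up with the third gap, then forward until it stopped against the back board. It stopped about where predicted (tool at x = -37.5 mm, expected -38 mm), at about 10 N with no side force.
- **Final position:** The two cameras put the tin upright at x of about -5 and -3.5 mm, y of about 33 and 35 mm. Its home position is (-4, 33) mm. It sits at the same depth as the tins in the first and fifth gaps, to within about 1 mm.
- **Everything else:** The tins in the first and fifth gaps measured unchanged. The pink look-alike and the jar, mill and shaker looked undisturbed, though I did not measure them. The arm was clear of everything at hand-in.

The first rack fit was off by about 3 mm and was corrected from a close wrist-camera view. The cameras still disagree with each other by about 2 mm, in line with the stated calibration. No checks failed.

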